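# Close the screw press on a glued carton

### The job

The carton in the screw press has just been glued and must dry under pressure. Turn the handwheel on top clockwise, which takes more than a full turn, until the pressure plate's rubber foot bears firmly on the carton and stays tight when you let go, but do not crush the carton. Leave the things lying round the press where they are.

Things in the scene. Friction and masses are not known exactly. Their poses are not given: they have to be found in the camera images.
- press: Green screw press bolted to the bench: bed 170 x 250 x 14 mm, two steel columns (diameter 20) 204 mm apart along y, green bridge 46 (x) x 250 (y) mm over them, its top 190 mm above the bench (a collar of radius 27 in its middle rises to 197). Origin under the middle of the bed at bench height, z up, x from the front to the back.
- wheel_hub (a point): Centre of the level handwheel, on its axis in the plane of the spokes, 225 mm above the bench (fixed height). Black rim, mean radius 110 mm, bar diameter 18; three round spokes, diameter 14, 120 degrees apart (one red, two steel); hub radius 24, ending 21 mm above this point. Open between hub and rim, with 28 mm free between spokes and bridge top.
- red_spoke (a point): Point on the axis of the handwheel's red spoke, 65 mm from the wheel's centre; it goes round with the wheel.
- wheel (a joint): Handwheel angle in rad, growing clockwise seen from above (tightening, lowers the plate by 6.4 mm per rad). Stiff to turn (about 4 N at the middle of a spoke) and stays where it is left. It begins between 0 and 1.5; the foot meets the carton somewhere between 8.5 and 10.6, which must be felt. Its limit is 13.
- plate: Steel pressure plate, 120 x 150 x 10 mm, guided on the columns under the bridge and moved by the wheel's screw; origin in the middle of its underside. It carries a black rubber foot, 112 x 142 mm, whose face lies 10 to 22 mm below this origin: its setting differs each time and is not measured.
- carton: Brown glued carton, 103 x 143 x about 59 mm, 0.25 kg, loose on the press bed. Origin in the middle of its underside.
- glue: Glue stick, white with red cap, 25 x 100 x 25 mm, lying in front of the press; origin in the middle of its underside.
- stapler: Red and black stapler, 32 x 142 x 54 mm, lying left of the press; origin in the middle of its underside.
- tape: Brown roll of packing tape lying flat right of the press, 121 mm across, 48 high; origin in the middle of its underside.
- measure: Yellow tape measure, 35 x 66 x 64 mm, standing right in front of the press; origin in the middle of its underside.
Things that resemble listed ones, but are neither listed nor needed, are in the scene too. What is shaped like the carton but turquoise is not meant.

How it is judged:
On the way, in this order (a step that is already met when the one before it is completed fails the run):
1. the wheel has been turned clockwise by a full turn, plate not yet on the carton (value of joint wheel above 7.8 rad and contact force between plate and carton below 1 N), for 0.05 s.
2. the plate bears on the carton with at least 10 N (contact force between plate and carton above 10 N), for 0.2 s.
At the end, for the whole second after the job is handed in: The pressure plate bears on the carton with 10 to 80 N by itself, the wheel is at rest, and the carton lies within 20 mm of the middle of the press (contact force between plate and carton between 10 and 80 N and velocity of joint wheel between -0.03 and 0.03 rad/s and horizontal distance between carton and press below 0.02 m); the robot touches nothing.
It fails at once if the carton is crushed: the plate presses it with more than 80 N (contact force between plate and carton above 80 N).
It fails at once if the glue stick, stapler, tape roll or tape measure is shifted by more than 15 mm (distance of any of glue, stapler, tape, measure from where it was at the start of the episode above 0.015 m).
It also fails if it takes over 72 s, if anything falls off the work surface, if the arm or the gripper's body presses on something with over 40 N, if the wrist force passes 120 N, or if a joint passes its speed limit or range.

### The arm

A 7-joint arm with a two-finger parallel gripper is mounted at the origin on a cart in front of the work surface, level with it; the furniture and walls round the work are solid. World frame = base frame: x ahead of the robot, y to its left, z up, the work surface at z = 0. Lengths are in m, angles in rad, forces in N, time in s.
With the tool pointing down it reaches from about 0.4 to 0.85 m from the base axis. Payload 4.5 kg.
Tool frame: the origin (TCP) lies at the very end of the fingers, on their centre line; the grasp point (between the pads) lies 19 mm behind it; z points along the fingers, y is the line along which they close (so a half turn about z gives the same grasp; the last joint's range is limited). The gripper opens to 88 mm and grips with 3 to 60 N. Pads are 18 mm wide; open, the fingers measure 123 mm over their backs; the gripper's body (75 mm by 187 mm) begins 45 mm behind the grasp point.
Start: joints at [1.362, 0.689, -0.195, 1.565, 0.157, 0.902, -0.215], TCP at [0.15, -0.607, 0.209] pointing down, gripper open.
Joint ranges: [-3.01, 3.01], [-0.46, 2.08], [-1.47, 1.51], [0.13, 2.56], [-1, 4.14], [0.04, 2.09], [-2.66, 2.66]. Speed limits (rad/s): [2.57, 2.57, 3.14, 3.14, 3.14, 3.14, 3.14].

### API

Orientations are given as a unit quaternion [x, y, z, w].
In Python, from plant import r gives the robot as it stands. The module is installed in compiled form; this text tells all that it offers.
- The arm moves only by the tool step_arm, never from a script. Its argument "increments" is a list of rows, each a list of 2 entries, a list of its own where there are three numbers: the shift along the world's x, y, z in cm, then the turn, a rotation vector about the world's x, y, z in degrees. A call has exactly 10 rows; each row shifts and turns the commanded pose from where the row before left it; what a row does not reach is not made up. A row lasts 1/10 s, in which the tool goes at most 50 mm and 8.59 degrees, less where a joint would pass 70% of its speed; a pose out of reach is approached as far as the arm can. A call is refused whole if a number of a shift passes 5 or a number of a turn 8.59, either way. A call with a gripper value outside its range is refused whole. "fingers" is the opening, from 0 (shut) to 1 (fully open), set as the call begins (left out, the last holds). The fingers move at their own pace and stop on an object; "grip_force" is the grip in N (left out, the last holds). Time passes only in rows, so rows that do not move let the fingers close, or fill a call up. It gives the time, the measured TCP pose, the force, the opening and the grip force at its end, in the units of the state.
- r.get_state(): the state, without advancing time (a new reading comes with each control period).
- r.snapshot(name): name is "scene" or "top"; returns (picture, depth): 420x560x3 uint8, red, green, blue; 420x560 float32, m along the optical axis (not along the pixel's ray), 0 where there is no reading.
- r.calibration(name): a dict with "fov_y" (degrees; the focal length in pixels is half the picture's height over the tangent of half this angle, whatever the lens; pixels are square), "cx", "cy" (the principal point, pixels), "R" (3x3) and "t" (3): a world point X has camera coordinates R X + t. Camera axes: x right, y down, z forward; pixel columns grow to the right and rows downward; lengths in m; the calibration is good to about 2 mm. A picture is of the moment at which its call begins. calibration takes no time and is no camera call.
- r.finish_job(): hands the job in; it is judged then, once.
The state is a dict: "clock": time; "q": joint angles; "qd": joint speeds; "joint_torque": joint torques, N m; "tool_pos": TCP position; "eef_rot": TCP orientation; "contact_force": force on the tool from outside, world axes, zero at the start; "moment": the same for the moment, N m; "opening": opening from 0.0 (shut) to 1.0 (fully open); "finger_force": force on a finger pad.
Only numpy, scipy, OpenCV 4.12 (cv2) and the standard library are available. Lean on these libraries where they do the work, as an engineer would, in place of code of your own. Each camera call takes 0.05 s, during which the arm holds its last target. There are 200 camera calls.

## Working session

There is one attempt and no reset: what is moved stays moved. The work goes in short steps, Python scripts to look and compute and a tool call to move; the robot and the scene stay as the last step left them, time stands still between calls to the robot, and variables do not carry over. Pictures are saved under pics/ and viewed, at most 10 in all, crops included, and the job is handed in when it is done.

Besides the shell and the picture viewer there is one more tool, called after "Call:" as name(argument=value, ...), one argument or row to a line, values as JSON. step_arm: Moves the arm, as the interface text tells. Its arguments: {"type":"object","properties":{"increments":{"type":"array","items":{"type":"array"}},"fingers":{"type":"number"},"grip_force":{"type":"number"}},"required":["increments"]}

```bash
mkdir -p pics; python3 - <<'E'
from plant import r
import cv2,numpy as np
s=r.get_state();print({k:np.round(v,3) for k,v in s.items()})
for n in("scene","top"):
    p,d=r.snapshot(n);cv2.imwrite(f"pics/{n}0.png",p[:,:,::-1]);np.save(f"pics/{n}0.npy",d)
    print(n,r.calibration(n))
E
```

```text
{'clock': np.float64(0.0), 'q': array([ 1.362,  0.69 , -0.195,  1.566,  0.157,  0.902, -0.215]), 'qd': array([ 0.001,  0.002,  0.002, -0.   , -0.002,  0.001,  0.001]), 'joint_torque': array([-0.0000e+00, -5.2756e+01, -1.2660e+00, -1.5342e+01, -5.3000e-02,
        7.0000e-03,  0.0000e+00]), 'tool_pos': array([ 0.15 , -0.606,  0.208]), 'eef_rot': array([ 0.993,  0.121, -0.   , -0.001]), 'contact_force': array([ 0.265, -0.118, -0.158]), 'moment': array([-0.018, -0.038,  0.061]), 'finger_force': np.float64(0.0), 'opening': np.float64(1.0)}
scene {'fov_y': 44.76071072355742, 'cx': 285.1481585038753, 'cy': 211.43384470826317, 'R': array([[-0.59259332, -0.80545789, -0.0084105 ],
       [-0.39899667,  0.30258911, -0.86558736],
       [ 0.6997391 , -0.50958553, -0.50068731]]), 't': array([0.35807472, 0.33863804, 0.96397561])}
top {'fov_y': 52.226150297799656, 'cx': 278.91372139770385, 'cy': 211.58093166301398, 'R': array([[ 0.02344203, -0.99969181,  0.00817027],
       [-0.99416244, -0.02417175, -0.10515121],
       [ 0.1053163 , -0.00565761, -0.99442268]]), 't': array([0.0069916 , 0.5485409 , 1.23965538])}
```

View pics/scene0.png

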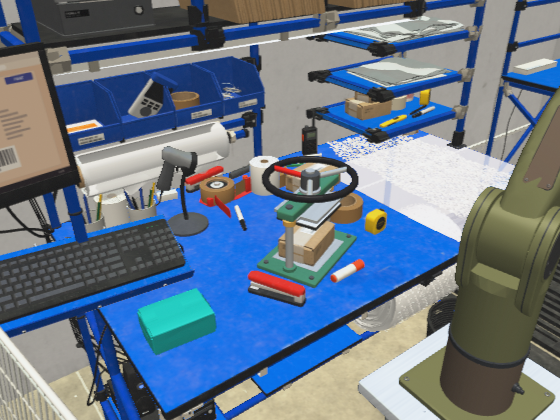

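View pics/top0.png

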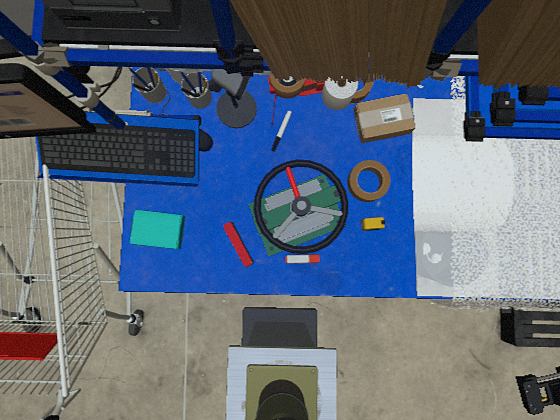

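The scene view shows the press with its black wheel (hub about 311,180) over the carton. The glue stick is at 348,270, the stapler at 276,287, the tape at 347,207 and the measure at 375,222. The top view shows the hub at about 301,206, with the red spoke pointing up-left to 290,170. The steel spokes end at about 340,211 and 275,236.

```bash
cat > h.py <<'E'
import numpy as np,cv2
from plant import r
def cal(n):
    c=r.calibration(n);return c,210/np.tan(np.radians(c['fov_y']/2))
def ray(n,u,v):
    c,f=cal(n);R=np.array(c['R']);d=np.array([(u-c['cx'])/f,(v-c['cy'])/f,1])
    return -R.T@np.array(c['t']),R.T@d
def onplane(n,u,v,z):
    o,d=ray(n,u,v);return o+d*(z-o[2])/d[2]
def tri(a,b):
    (o1,d1),(o2,d2)=ray(*a),ray(*b)
    s=np.linalg.lstsq(np.c_[d1,-d2],o2-o1,rcond=None)[0]
    p,q=o1+s[0]*d1,o2+s[1]*d2;return (p+q)/2,np.linalg.norm(p-q)
def cloud(n,dep):
    c,f=cal(n);v,u=np.mgrid[:420,:560]
    P=np.stack([(u-c['cx'])/f*dep,(v-c['cy'])/f*dep,dep],-1)
    return (P-np.array(c['t']))@np.array(c['R'])
E
python3 - <<'E'
from h import *
rims={}
for n,box in(("scene",(150,205,258,362)),("top",(155,256,250,352))):
    im=cv2.imread(f"pics/{n}0.png");m=np.zeros((420,560),np.uint8);a,b,c,d=box
    m[a:b,c:d]=(im[a:b,c:d].max(2)<50)*255
    cs=max(cv2.findContours(m,cv2.RETR_EXTERNAL,cv2.CHAIN_APPROX_NONE)[0],key=cv2.contourArea)
    e=cv2.fitEllipse(cv2.convexHull(cs));rims[n]=e;print(n,e)
    P=cloud(n,np.load(f"pics/{n}0.npy"))[m>0];P=P[(P[:,2]>.19)&(P[:,2]<.26)]
    A=np.c_[2*P[:,:2],np.ones(len(P))];s=np.linalg.lstsq(A,(P[:,:2]**2).sum(1),rcond=None)[0]
    print("circle",s[:2],np.sqrt(s[2]+s[0]**2+s[1]**2),np.median(P[:,2]),len(P))
    hs=cv2.cvtColor(im,cv2.COLOR_BGR2HSV);h=hs[...,0]
    rm=((h<8)|(h>172))&(hs[...,1]>150)&(hs[...,2]>90)&(m>=0)
    k=np.zeros_like(rm);k[a:b,c:d]=1;v,u=np.nonzero(rm&k)
    print("red",u.mean(),v.mean(),len(u))
    Q=np.array([onplane(n,x,y,.225) for x,y in zip(u,v)]);print(Q.mean(0))
    print("rim centre on plane",onplane(n,*e[0],.225))
    np.save(f"pics/red_{n}.npy",Q)
print("tri",tri(("scene",*rims["scene"][0]),("top",*rims["top"][0])))
im=cv2.imread("pics/scene0.png");cv2.imwrite("pics/crop1.png",cv2.resize(im[150:310,230:400],None,fx=4,fy=3.7,interpolation=cv2.INTER_CUBIC)[:600])
E
```

```text
scene ((309.720458984375, 179.1050262451172), (45.68455505371094, 95.9659194946289), 91.09490203857422)
circle [ 0.53688756 -0.02693586] 0.1092248796312194 0.23099305250001778 1083
red 287.0921985815603 170.80141843971631 141
[ 0.60839091 -0.01125682  0.225     ]
rim centre on plane [ 0.5371402  -0.02721286  0.225     ]
top ((300.6125793457031, 206.37176513671875), (93.08555603027344, 93.5522689819336), 110.49808502197266)
circle [ 0.54211489 -0.03250941] 0.10828724456134418 0.23303957233722017 1216
red 293.53205128205127 186.76282051282053 156
[ 0.59137164 -0.01403341  0.225     ]
rim centre on plane [ 0.54188755 -0.03283209  0.225     ]
tri (array([ 0.54275   , -0.03258001,  0.22113021]), np.float64(0.0012343835153080485))
```

View pics/crop1.png

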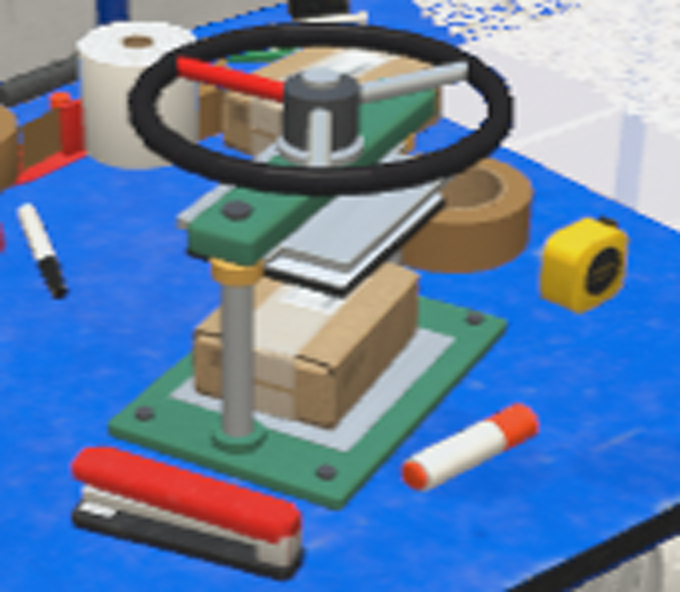

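The hub is at about (0.540, -0.031), with fitted radius 0.109 and height 0.221, which agree with 0.110 and 0.225. The red spoke lies at about 19°, so the steel ones are at about 139° and 259°. The crop shows a gap between foot and carton. I'll push the 139° spoke with closed fingers, entering its gap at about 200°, radius 63 mm.

Call:
step_arm(
  increments=[
    [[0,0,4.4],[0,0,0]],
    [[0,0,4.4],[0,0,0]],
    [[0,0,4.4],[0,0,0]],
    [[2.2,3.7,0],[0,0,0]],
    [[2.2,3.7,0],[0,0,0]],
    [[2.2,3.7,0],[0,0,0]],
    [[2.2,3.7,0],[0,0,0]],
    [[2.2,3.7,0],[0,0,0]],
    [[2.2,3.7,0],[0,0,0]],
    [[2.2,3.7,0],[0,0,0]],
  ],
  fingers=0,
  grip_force=20,
)

```text
clock: 1.1
tool_pos: [0.3047, -0.3459, 0.341]
eef_rot: [0.993, 0.121, -0.0, -0.0]
contact_force: [1.9, -0.2, 0.0]
opening: 0.116
finger_force: 0.0
```

Call:
step_arm(
  increments=[
    [[2.2,3.7,0],[0,0,0]],
    [[2.2,3.7,0],[0,0,0]],
    [[2.2,3.7,0],[0,0,0]],
    [[2.2,3.7,0],[0,0,0]],
    [[2.2,3.7,0],[0,0,0]],
    [[2.2,3.7,0],[0,0,0]],
    [[2.2,3.7,0],[0,0,0]],
    [[2.2,3.7,0],[0,0,0]],
    [[0,0,0],[0,0,0]],
    [[0,0,0],[0,0,0]],
  ],
)

```text
clock: 2.1
tool_pos: [0.4801, -0.051, 0.3408]
eef_rot: [0.992, 0.122, -0.001, -0.0]
contact_force: [-0.5, -0.5, -0.4]
opening: 0.001
finger_force: 0.0
```

Call:
step_arm(
  increments=[
    [[0,0,-1.6],[0,0,0]],
    [[0,0,-1.6],[0,0,0]],
    [[0,0,-1.6],[0,0,0]],
    [[0,0,-1.6],[0,0,0]],
    [[0,0,-1.6],[0,0,0]],
    [[0,0,-1.6],[0,0,0]],
    [[0,0,-1.6],[0,0,0]],
    [[0,0,-1.6],[0,0,0]],
    [[0,0,-0.5],[0,0,0]],
    [[0,0,0],[0,0,0]],
  ],
)

```text
clock: 3.1
tool_pos: [0.4793, -0.0531, 0.2078]
eef_rot: [0.993, 0.12, -0.001, 0.0]
contact_force: [1.0, 0.5, -0.0]
opening: 0.007
finger_force: 0.0
```

```bash
python3 - <<'E'
from h import *
im=[r.snapshot(n)[0] for n in("scene","top")]
a=cv2.resize(im[0][130:230,240:380],None,fx=4,fy=4);b=cv2.resize(im[1][150:262,240:360],None,fx=3.3,fy=3.57)[:400]
cv2.imwrite("pics/in.png",np.hstack([a[:,:400],b])[:,:,::-1])
# circle waypoints, clockwise from 200 deg by 5.73 deg (0.1 rad) rows, r=63mm
s=r.get_state();print(s['tool_pos'],s['contact_force'])
C=np.array([.540,-.031]);th=np.radians(200)-.1*np.arange(0,73)
P=C+.063*np.c_[np.cos(th),np.sin(th)];D=np.diff(P,axis=0)*100
for k in range(0,63,10):print(k,np.round(D[k:k+10],2).tolist(),np.round(P[k+10],4))
E
```

```text
[ 0.48044615 -0.05241725  0.20878351] [-1.02192782 -0.28785442 -0.38577955]
0 [[-0.19, 0.6], [-0.12, 0.62], [-0.06, 0.63], [0.0, 0.63], [0.06, 0.63], [0.13, 0.62], [0.19, 0.6], [0.25, 0.58], [0.3, 0.55], [0.36, 0.52]] [0.4899 0.0072]
10 [[0.41, 0.48], [0.45, 0.44], [0.49, 0.39], [0.53, 0.34], [0.56, 0.29], [0.59, 0.23], [0.61, 0.17], [0.62, 0.11], [0.63, 0.04], [0.63, -0.02]] [0.545  0.0318]
20 [[0.62, -0.08], [0.61, -0.14], [0.6, -0.2], [0.57, -0.26], [0.54, -0.32], [0.51, -0.37], [0.47, -0.42], [0.42, -0.46], [0.38, -0.5], [0.32, -0.54]] [ 0.5956 -0.0013]
30 [[0.27, -0.57], [0.21, -0.59], [0.15, -0.61], [0.09, -0.62], [0.03, -0.63], [-0.04, -0.63], [-0.1, -0.62], [-0.16, -0.61], [-0.22, -0.59], [-0.28, -0.56]] [ 0.595  -0.0617]
40 [[-0.33, -0.53], [-0.39, -0.5], [-0.43, -0.46], [-0.48, -0.41], [-0.52, -0.36], [-0.55, -0.31], [-0.58, -0.25], [-0.6, -0.19], [-0.62, -0.13], [-0.63, -0.07]] [ 0.5439 -0.0939]
50 [[-0.63, -0.01], [-0.63, 0.06], [-0.62, 0.12], [-0.6, 0.18], [-0.58, 0.24], [-0.56, 0.3], [-0.52, 0.35], [-0.49, 0.4], [-0.44, 0.45], [-0.4, 0.49]] [ 0.4892 -0.0682]
60 [[-0.35, 0.53], [-0.29, 0.56], [-0.23, 0.58], [-0.18, 0.6], [-0.11, 0.62], [-0.05, 0.63], [0.01, 0.63], [0.07, 0.63], [0.14, 0.61], [0.2, 0.6]] [ 0.4812 -0.0084]
```

View pics/in.png

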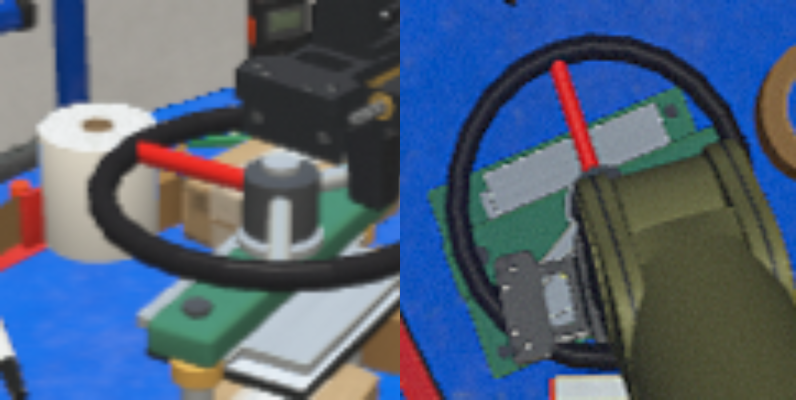

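The finger is in the gap between the two steel spokes, clear of hub and rim (in-view tip about 370,190 on the left crop). Now I'll go round the circle clockwise at about 1 rad/s.

Call:
step_arm(
  increments=[
    [[-0.19,0.6,0],[0,0,0]],
    [[-0.12,0.62,0],[0,0,0]],
    [[-0.06,0.63,0],[0,0,0]],
    [[0,0.63,0],[0,0,0]],
    [[0.06,0.63,0],[0,0,0]],
    [[0.13,0.62,0],[0,0,0]],
    [[0.19,0.6,0],[0,0,0]],
    [[0.25,0.58,0],[0,0,0]],
    [[0.3,0.55,0],[0,0,0]],
    [[0.36,0.52,0],[0,0,0]],
  ],
)

```text
clock: 4.2
tool_pos: [0.4898, 0.0086, 0.2082]
eef_rot: [0.993, 0.121, 0.0, 0.0]
contact_force: [-0.0, -0.5, 0.3]
opening: 0.003
finger_force: 0.0
```

Call:
step_arm(
  increments=[
    [[0.41,0.48,0],[0,0,0]],
    [[0.45,0.44,0],[0,0,0]],
    [[0.49,0.39,0],[0,0,0]],
    [[0.53,0.34,0],[0,0,0]],
    [[0.56,0.29,0],[0,0,0]],
    [[0.59,0.23,0],[0,0,0]],
    [[0.61,0.17,0],[0,0,0]],
    [[0.62,0.11,0],[0,0,0]],
    [[0.63,0.04,0],[0,0,0]],
    [[0.63,-0.02,0],[0,0,0]],
  ],
)

```text
clock: 5.2
tool_pos: [0.5452, 0.0328, 0.2082]
eef_rot: [0.993, 0.121, 0.0, 0.0]
contact_force: [-0.2, -0.8, 0.9]
opening: 0.005
finger_force: 0.0
```

```bash
python3 - <<'E'
from h import *
im=[r.snapshot(n)[0] for n in("scene","top")]
a=cv2.resize(im[0][130:230,240:380],None,fx=4,fy=4);b=cv2.resize(im[1][150:262,240:360],None,fx=3.3,fy=3.57)[:400]
cv2.imwrite("pics/in2.png",np.hstack([a[:,:400],b])[:,:,::-1])
s=r.get_state();print(s['tool_pos'],s['contact_force'],s['moment'],s['joint_torque'])
E
```

```text
[0.54570486 0.03266796 0.20819817] [-0.77931148 -0.1307037   0.67291704] [-0.03192765  0.00571864  0.01634893] [-8.45229300e-02 -4.59710062e+01 -2.49842539e+00 -1.38155696e+01
  1.39629096e-02 -6.00561267e-02  2.73742812e-02]
```

View pics/in2.png

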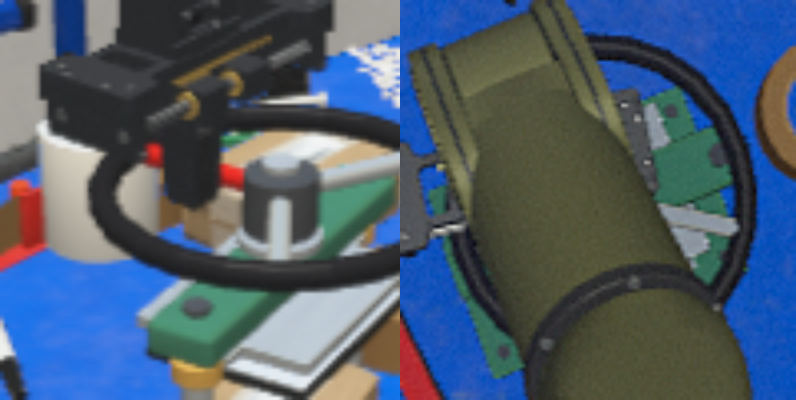

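```bash
python3 - <<'E'
from h import *
def proj(n,X):
    c,f=cal(n);p=np.array(c['R'])@X+np.array(c['t']);return f*p[0]/p[2]+c['cx'],f*p[1]/p[2]+c['cy']
for X in([.4804,-.0524,.208],[.5457,.0327,.208],[.540,-.031,.225],[.540,-.031,.246],[.492,.010,.225],[.601,-.010,.225],[.528,-.095,.225]):
    a=proj("scene",np.array(X));b=proj("top",np.array(X));print(X,np.round(a),"crop",np.round((np.array(a)-[240,130])*4),np.round(b))
c,f=cal("scene");im=cv2.imread("pics/scene0.png");P=cloud("scene",np.load("pics/scene0.npy"))
for u,v in((311,171),(310,178),(310,183),(310,186),(320,174),(335,170),(295,173)):print(u,v,im[v,u],P[v,u].round(3))
P=cloud("top",np.load("pics/top0.npy"));im=cv2.imread("pics/top0.png")
for u,v in((301,204),(318,209),(330,211),(288,221),(282,227),(297,190),(293,177)):print(u,v,im[v,u],P[v,u].round(3))
E
```

```text
[0.4804, -0.0524, 0.208] [333. 191.] crop [371. 244.] [308. 231.]
[0.5457, 0.0327, 0.208] [288. 191.] crop [192. 244.] [275. 205.]
[0.54, -0.031, 0.225] [310. 178.] crop [281. 193.] [300. 207.]
[0.54, -0.031, 0.246] [310. 170.] crop [281. 162.] [300. 206.]
[0.492, 0.01, 0.225] [309. 190.] crop [278. 241.] [283. 226.]
[0.601, -0.01, 0.225] [288. 172.] crop [194. 168.] [292. 183.]
[0.528, -0.095, 0.225] [333. 173.] crop [373. 172.] [325. 212.]
311 171 [206 194 183] [ 0.531 -0.026  0.249]
310 178 [72 72 71] [ 0.525 -0.018  0.236]
310 183 [203 198 186] [ 0.51  -0.006  0.232]
310 186 [204 197 186] [0.496 0.005 0.233]
320 174 [152 153 145] [ 0.535 -0.058  0.231]
335 170 [207 197 186] [ 0.53  -0.102  0.231]
295 173 [ 34  41 221] [ 0.579 -0.014  0.229]
301 204 [155 142 134] [ 0.545 -0.032  0.248]
318 209 [155 144 134] [ 0.536 -0.076  0.232]
330 211 [156 145 135] [ 0.531 -0.105  0.237]
288 221 [156 144 131] [ 0.504 -0.002  0.233]
282 227 [154 146 136] [0.488 0.013 0.233]
297 190 [ 28  16 181] [ 0.582 -0.023  0.23 ]
293 177 [ 81  39 130] [ 0.615 -0.012  0.23 ]
```

The visible fingertip ends at crop (190,205), but the reported TCP should appear at (192,244). So the tip is about 25 mm higher than reported, and it passed over the spoke. I'll measure it with depth.

```bash
python3 - <<'E'
from h import *
p,d=r.snapshot("scene");P=cloud("scene",d)
for v in range(164,196,2):
    print(v,[(tuple(P[v,u].round(3)),int(p[v,u].max())) for u in(284,288,292)])
E
```

```text
164 [((np.float64(0.536), np.float64(0.051), np.float64(0.288)), 42), ((np.float64(0.532), np.float64(0.042), np.float64(0.287)), 41), ((np.float64(0.539), np.float64(0.025), np.float64(0.279)), 35)]
166 [((np.float64(0.538), np.float64(0.049), np.float64(0.281)), 43), ((np.float64(0.531), np.float64(0.043), np.float64(0.282)), 41), ((np.float64(0.538), np.float64(0.026), np.float64(0.275)), 36)]
168 [((np.float64(0.538), np.float64(0.049), np.float64(0.276)), 44), ((np.float64(0.532), np.float64(0.042), np.float64(0.276)), 41), ((np.float64(0.536), np.float64(0.027), np.float64(0.271)), 37)]
170 [((np.float64(0.54), np.float64(0.048), np.float64(0.27)), 42), ((np.float64(0.533), np.float64(0.041), np.float64(0.271)), 41), ((np.float64(0.541), np.float64(0.024), np.float64(0.263)), 37)]
172 [((np.float64(0.541), np.float64(0.047), np.float64(0.264)), 42), ((np.float64(0.533), np.float64(0.042), np.float64(0.266)), 40), ((np.float64(0.537), np.float64(0.027), np.float64(0.26)), 39)]
174 [((np.float64(0.539), np.float64(0.049), np.float64(0.26)), 43), ((np.float64(0.534), np.float64(0.
[... 1421 characters left out ...]
p.float64(0.011)), 121), ((np.float64(0.843), np.float64(-0.204), np.float64(0.019)), 132)]
190 [((np.float64(0.877), np.float64(-0.196), np.float64(-0.0)), 226), ((np.float64(0.876), np.float64(-0.212), np.float64(-0.005)), 175), ((np.float64(0.842), np.float64(-0.203), np.float64(0.012)), 121)]
192 [((np.float64(0.506), np.float64(0.073), np.float64(0.235)), 48), ((np.float64(0.499), np.float64(0.067), np.float64(0.236)), 111), ((np.float64(0.847), np.float64(-0.206), np.float64(0.002)), 213)]
194 [((np.float64(0.503), np.float64(0.075), np.float64(0.232)), 47), ((np.float64(0.493), np.float64(0.072), np.float64(0.235)), 56), ((np.float64(0.488), np.float64(0.064), np.float64(0.234)), 53)]
```

```bash
python3 - <<'E'
from h import *
p,d=r.snapshot("scene");P=cloud("scene",d)
m=(p.max(2)<70)&(P[...,2]>.225)&(P[...,2]<.5)
for u in range(248,326,6):
    vs=[v for v in range(132,200) if m[v,u] and np.hypot(P[v,u,0]-.54,P[v,u,1]+.031)<.25]
    k=[P[v,u].round(3).tolist()+[v] for v in vs if P[v,u,2]>.24]
    print(u,k[-1] if k else None,min((x[2] for x in k),default=0))
E
```

```text
248 None 0
254 [0.549, 0.123, 0.308, 162] 0.308
260 [0.531, 0.119, 0.306, 165] 0.306
266 [0.515, 0.114, 0.306, 167] 0.306
272 [0.499, 0.11, 0.304, 170] 0.304
278 [0.503, 0.09, 0.315, 162] 0.303
284 [0.542, 0.047, 0.243, 180] 0.243
290 [0.535, 0.035, 0.242, 180] 0.242
296 [0.536, 0.016, 0.285, 161] 0.285
302 [0.514, 0.015, 0.31, 154] 0.31
308 [0.53, -0.014, 0.315, 147] 0.307
314 [0.546, -0.046, 0.307, 145] 0.307
320 [0.53, -0.051, 0.308, 146] 0.308
```

Both the gripper's body and its tip are about 28 mm higher than reported: body bottom 0.305, tip about 0.236, the right distance apart. So I'll go down 2.7 cm here. At 86° the finger is in the gap between the 139° and 19° spokes, so it will push the red one next.

Call:
step_arm(
  increments=[
    [[0,0,-0.4],[0,0,0]],
    [[0,0,-0.4],[0,0,0]],
    [[0,0,-0.4],[0,0,0]],
    [[0,0,-0.4],[0,0,0]],
    [[0,0,-0.4],[0,0,0]],
    [[0,0,-0.4],[0,0,0]],
    [[0,0,-0.3],[0,0,0]],
    [[0,0,0],[0,0,0]],
    [[0.62,-0.08,0],[0,0,0]],
    [[0.61,-0.14,0],[0,0,0]],
  ],
)

```text
clock: 6.4
tool_pos: [0.5578, 0.0307, 0.1815]
eef_rot: [0.993, 0.121, 0.0, 0.0]
contact_force: [0.1, -0.4, 0.4]
opening: 0.006
finger_force: 0.0
```

Call:
step_arm(
  increments=[
    [[0.6,-0.2,0],[0,0,0]],
    [[0.57,-0.26,0],[0,0,0]],
    [[0.54,-0.32,0],[0,0,0]],
    [[0.51,-0.37,0],[0,0,0]],
    [[0.47,-0.42,0],[0,0,0]],
    [[0.42,-0.46,0],[0,0,0]],
    [[0.38,-0.5,0],[0,0,0]],
    [[0.32,-0.54,0],[0,0,0]],
    [[0.27,-0.57,0],[0,0,0]],
    [[0.21,-0.59,0],[0,0,0]],
  ],
)

```text
clock: 7.4
tool_pos: [0.5988, -0.0105, 0.1809]
eef_rot: [0.993, 0.122, -0.001, -0.001]
contact_force: [-3.7, 3.9, 0.4]
opening: 0.009
finger_force: 2.0
```

It is engaged now, at about 5 N. Continuing round.

Call:
step_arm(
  increments=[
    [[0.15,-0.61,0],[0,0,0]],
    [[0.09,-0.62,0],[0,0,0]],
    [[0.03,-0.63,0],[0,0,0]],
    [[-0.04,-0.63,0],[0,0,0]],
    [[-0.1,-0.62,0],[0,0,0]],
    [[-0.16,-0.61,0],[0,0,0]],
    [[-0.22,-0.59,0],[0,0,0]],
    [[-0.28,-0.56,0],[0,0,0]],
    [[-0.33,-0.53,0],[0,0,0]],
    [[-0.39,-0.5,0],[0,0,0]],
  ],
)

```text
clock: 8.4
tool_pos: [0.5877, -0.0714, 0.1815]
eef_rot: [0.993, 0.121, 0.001, 0.0]
contact_force: [2.4, 2.6, -0.3]
opening: 0.002
finger_force: 1.5
```

Call:
step_arm(
  increments=[
    [[-0.43,-0.46,0],[0,0,0]],
    [[-0.48,-0.41,0],[0,0,0]],
    [[-0.52,-0.36,0],[0,0,0]],
    [[-0.55,-0.31,0],[0,0,0]],
    [[-0.58,-0.25,0],[0,0,0]],
    [[-0.6,-0.19,0],[0,0,0]],
    [[-0.62,-0.13,0],[0,0,0]],
    [[-0.63,-0.07,0],[0,0,0]],
    [[-0.63,-0.01,0],[0,0,0]],
    [[-0.63,0.06,0],[0,0,0]],
  ],
)

```text
clock: 9.4
tool_pos: [0.5318, -0.0933, 0.1818]
eef_rot: [0.993, 0.12, 0.002, 0.001]
contact_force: [4.6, -0.2, 0.3]
opening: 0.005
finger_force: 1.9
```

Call:
step_arm(
  increments=[
    [[-0.62,0.12,0],[0,0,0]],
    [[-0.6,0.18,0],[0,0,0]],
    [[-0.58,0.24,0],[0,0,0]],
    [[-0.56,0.3,0],[0,0,0]],
    [[-0.52,0.35,0],[0,0,0]],
    [[-0.49,0.4,0],[0,0,0]],
    [[-0.44,0.45,0],[0,0,0]],
    [[-0.4,0.49,0],[0,0,0]],
    [[-0.35,0.53,0],[0,0,0]],
    [[-0.29,0.56,0],[0,0,0]],
  ],
)

```text
clock: 10.4
tool_pos: [0.4816, -0.0559, 0.1811]
eef_rot: [0.993, 0.121, -0.0, 0.0]
contact_force: [2.3, -3.3, 0.9]
opening: 0.006
finger_force: 1.8
```

Call:
step_arm(
  increments=[
    [[-0.23,0.58,0],[0,0,0]],
    [[-0.18,0.6,0],[0,0,0]],
    [[-0.11,0.62,0],[0,0,0]],
    [[-0.05,0.63,0],[0,0,0]],
    [[0.01,0.63,0],[0,0,0]],
    [[0.07,0.63,0],[0,0,0]],
    [[0.14,0.61,0],[0,0,0]],
    [[0.2,0.6,0],[0,0,0]],
    [[0.26,0.57,0],[0,0,0]],
    [[0.32,0.55,0],[0,0,0]],
  ],
)

```text
clock: 11.4
tool_pos: [0.4861, 0.0049, 0.1811]
eef_rot: [0.993, 0.121, -0.001, 0.0]
contact_force: [-0.5, -4.0, 0.1]
opening: 0.007
finger_force: 1.4
```

Call:
step_arm(
  increments=[
    [[0.37,0.51,0],[0,0,0]],
    [[0.42,0.47,0],[0,0,0]],
    [[0.46,0.43,0],[0,0,0]],
    [[0.5,0.38,0],[0,0,0]],
    [[0.54,0.33,0],[0,0,0]],
    [[0.57,0.28,0],[0,0,0]],
    [[0.59,0.22,0],[0,0,0]],
    [[0.61,0.16,0],[0,0,0]],
    [[0.62,0.1,0],[0,0,0]],
    [[0.63,0.03,0],[0,0,0]],
  ],
)

```text
clock: 12.4
tool_pos: [0.5395, 0.034, 0.181]
eef_rot: [0.993, 0.121, -0.001, -0.0]
contact_force: [-3.6, -1.6, -0.0]
opening: 0.002
finger_force: 1.8
```

Call:
step_arm(
  increments=[
    [[0.63,-0.03,0],[0,0,0]],
    [[0.62,-0.09,0],[0,0,0]],
    [[0.61,-0.15,0],[0,0,0]],
    [[0.59,-0.22,0],[0,0,0]],
    [[0.57,-0.27,0],[0,0,0]],
    [[0.54,-0.33,0],[0,0,0]],
    [[0.5,-0.38,0],[0,0,0]],
    [[0.46,-0.43,0],[0,0,0]],
    [[0.42,-0.47,0],[0,0,0]],
    [[0.36,-0.51,0],[0,0,0]],
  ],
)

```text
clock: 13.4
tool_pos: [0.5933, 0.0048, 0.1814]
eef_rot: [0.993, 0.121, 0.0, -0.0]
contact_force: [-3.2, 2.4, 0.9]
opening: 0.002
finger_force: 1.5
```

```bash
python3 - <<'E'
from h import *
C=np.array([.540,-.031])
for n in("scene","top"):
    p,d=r.snapshot(n);cv2.imwrite(f"pics/{n}2.png",p[:,:,::-1]);np.save(f"pics/{n}2.npy",d)
    hs=cv2.cvtColor(p,cv2.COLOR_RGB2HSV);h=hs[...,0]
    m=((h<8)|(h>172))&(hs[...,1]>150)&(hs[...,2]>60)
    for tag in("2",):
        v,u=np.nonzero(m);Q=np.array([onplane(n,x,y,.225) for x,y in zip(u,v)])[:,:2]-C
        Q=Q[(np.hypot(*Q.T)<.1)];print(n,len(Q),np.degrees(np.arctan2(Q[:,1].mean(),Q[:,0].mean())) if len(Q) else None)
a=cv2.imread("pics/scene0.png")[165:285,260:360];b=cv2.imread("pics/scene2.png")[165:285,260:360]
cv2.imwrite("pics/gap.png",cv2.resize(np.hstack([a,b]),None,fx=4,fy=4,interpolation=cv2.INTER_CUBIC))
th=np.radians(30)-.05*np.arange(0,62);P=C+.063*np.c_[np.cos(th),np.sin(th)]
print(r.get_state()['tool_pos'])
E
```

```text
scene 46 10.841663897719947
top 0 None
[0.59445345 0.00317627 0.18150677]
```

View pics/gap.png

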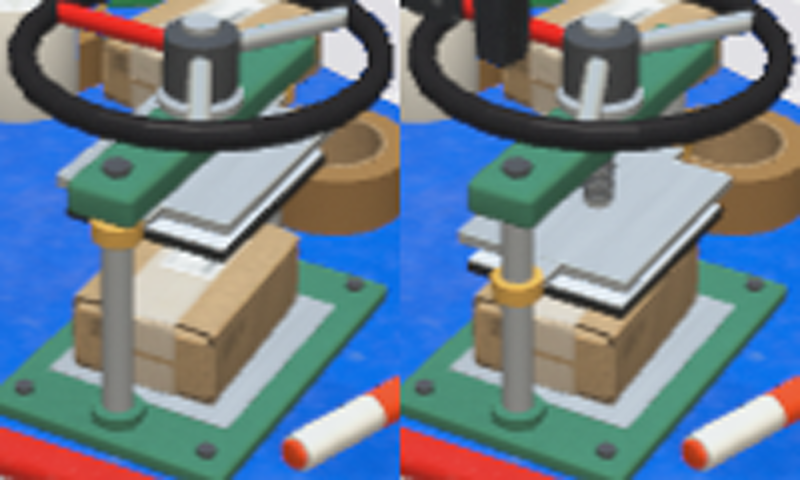

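The wheel has gone about one turn (red spoke back at nearly the same place, about 11°). In the right half, the foot's front corner is at (613,312) and the carton's top corner at about (618,345), so there is still a gap. I'll estimate it.

```bash
python3 - <<'E'
from h import *
P0=cloud("scene",np.load("pics/scene0.npy"));P2=cloud("scene",np.load("pics/scene2.npy"))
i0=cv2.imread("pics/scene0.png");i2=cv2.imread("pics/scene2.png")
for u in(306,313,320):
    print(u);print([(v,P0[v,u].round(3).tolist(),i0[v,u].tolist()) for v in range(230,256,3)]);print([(v,P2[v,u].round(3).tolist(),i2[v,u].tolist()) for v in range(230,256,3)])
C=np.array([.540,-.031]);s=r.get_state()['tool_pos'][:2]-C;a=np.arctan2(s[1],s[0]);print(np.degrees(a),np.hypot(*s))
th=np.radians(32.8)-.07*np.arange(0,91);D=np.diff(C+.063*np.c_[np.cos(th),np.sin(th)],axis=0)*100
for k in range(0,70,10):print(np.round(D[k:k+10],2).tolist())
E
```

```text
306
[(230, [0.548, -0.026, 0.074], [237, 237, 233]), (233, [0.54, -0.02, 0.071], [202, 216, 221]), (236, [0.528, -0.011, 0.072], [205, 218, 221]), (239, [0.515, -0.001, 0.073], [203, 216, 221]), (242, [0.507, 0.006, 0.071], [181, 202, 214]), (245, [0.496, 0.014, 0.071], [134, 173, 200]), (248, [0.494, 0.016, 0.064], [140, 180, 208]), (251, [0.49, 0.019, 0.058], [81, 111, 136]), (254, [0.488, 0.021, 0.051], [81, 113, 136])]
[(230, [0.492, 0.018, 0.118], [211, 201, 189]), (233, [0.485, 0.024, 0.116], [127, 131, 131]), (236, [0.498, 0.013, 0.096], [242, 235, 227]), (239, [0.49, 0.02, 0.094], [101, 101, 99]), (242, [0.505, 0.007, 0.073], [143, 161, 171]), (245, [0.494, 0.016, 0.073], [134, 175, 203]), (248, [0.495, 0.015, 0.063], [141, 182, 210]), (251, [0.49, 0.019, 0.058], [83, 113, 139]), (254, [0.489, 0.02, 0.05], [82, 114, 137])]
313
[(230, [0.536, -0.04, 0.074], [139, 136, 131]), (233, [0.526, -0.032, 0.074], [226, 229, 227]), (236, [0.516, -0.024, 0.072], [137, 178, 206]), (239, [0.506, -0.016, 0.072], [138, 180, 208]), (242, [0.496, -0.007, 0.072], [138, 179, 206]), (245, [0.488,
[... 1818 characters left out ...]
37, -0.24], [-0.39, -0.21], [-0.4, -0.18], [-0.41, -0.15], [-0.42, -0.13], [-0.43, -0.1], [-0.44, -0.07], [-0.44, -0.03]]
[[-0.44, -0.0], [-0.44, 0.03], [-0.44, 0.06], [-0.43, 0.09], [-0.42, 0.12], [-0.42, 0.15], [-0.4, 0.18], [-0.39, 0.2], [-0.38, 0.23], [-0.36, 0.26]]
[[-0.34, 0.28], [-0.32, 0.3], [-0.3, 0.33], [-0.27, 0.35], [-0.25, 0.36], [-0.22, 0.38], [-0.2, 0.4], [-0.17, 0.41], [-0.14, 0.42], [-0.11, 0.43]]
[[-0.08, 0.43], [-0.05, 0.44], [-0.02, 0.44], [0.01, 0.44], [0.04, 0.44], [0.08, 0.43], [0.11, 0.43], [0.13, 0.42], [0.16, 0.41], [0.19, 0.4]]
[[0.22, 0.38], [0.25, 0.37], [0.27, 0.35], [0.29, 0.33], [0.32, 0.31], [0.34, 0.28], [0.36, 0.26], [0.37, 0.23], [0.39, 0.21], [0.4, 0.18]]
```

The foot's lower edge is at about 0.091 and the carton top at about 0.073, so the gap is about 18 mm, or about 2.8 rad. I'll do two calls of 0.7 rad, then feel my way.

Call:
step_arm(
  increments=[
    [[0.23,-0.38,0],[0,0,0]],
    [[0.2,-0.39,0],[0,0,0]],
    [[0.17,-0.41,0],[0,0,0]],
    [[0.14,-0.42,0],[0,0,0]],
    [[0.11,-0.43,0],[0,0,0]],
    [[0.08,-0.43,0],[0,0,0]],
    [[0.05,-0.44,0],[0,0,0]],
    [[0.02,-0.44,0],[0,0,0]],
    [[-0.01,-0.44,0],[0,0,0]],
    [[-0.04,-0.44,0],[0,0,0]],
  ],
)

```text
clock: 14.5
tool_pos: [0.6026, -0.0377, 0.1814]
eef_rot: [0.993, 0.121, 0.001, -0.0]
contact_force: [-0.7, 4.9, 0.4]
opening: 0.006
finger_force: 1.7
```

Call:
step_arm(
  increments=[
    [[-0.07,-0.44,0],[0,0,0]],
    [[-0.1,-0.43,0],[0,0,0]],
    [[-0.13,-0.42,0],[0,0,0]],
    [[-0.16,-0.41,0],[0,0,0]],
    [[-0.19,-0.4,0],[0,0,0]],
    [[-0.22,-0.38,0],[0,0,0]],
    [[-0.24,-0.37,0],[0,0,0]],
    [[-0.27,-0.35,0],[0,0,0]],
    [[-0.29,-0.33,0],[0,0,0]],
    [[-0.31,-0.31,0],[0,0,0]],
  ],
)

```text
clock: 15.5
tool_pos: [0.5824, -0.0764, 0.1813]
eef_rot: [0.993, 0.121, 0.0, 0.0]
contact_force: [1.8, 2.7, 0.4]
opening: 0.007
finger_force: 1.5
```

Call:
step_arm(
  increments=[
    [[-0.17,-0.14,0],[0,0,0]],
    [[-0.17,-0.14,0],[0,0,0]],
    [[-0.18,-0.13,0],[0,0,0]],
    [[-0.18,-0.13,0],[0,0,0]],
    [[-0.18,-0.12,0],[0,0,0]],
    [[-0.19,-0.12,0],[0,0,0]],
    [[-0.2,-0.11,0],[0,0,0]],
    [[-0.2,-0.1,0],[0,0,0]],
    [[-0.2,-0.09,0],[0,0,0]],
    [[-0.2,-0.09,0],[0,0,0]],
  ],
)

```text
clock: 16.5
tool_pos: [0.5648, -0.0871, 0.1815]
eef_rot: [0.993, 0.121, 0.001, -0.0]
contact_force: [4.3, 3.9, 0.9]
opening: 0.003
finger_force: 2.1
```

Call:
step_arm(
  increments=[
    [[-0.2,-0.08,0],[0,0,0]],
    [[-0.21,-0.07,0],[0,0,0]],
    [[-0.21,-0.07,0],[0,0,0]],
    [[-0.21,-0.06,0],[0,0,0]],
    [[-0.21,-0.05,0],[0,0,0]],
    [[-0.22,-0.05,0],[0,0,0]],
    [[-0.22,-0.04,0],[0,0,0]],
    [[-0.22,-0.03,0],[0,0,0]],
    [[-0.22,-0.02,0],[0,0,0]],
    [[-0.22,-0.01,0],[0,0,0]],
  ],
)

```text
clock: 17.5
tool_pos: [0.5435, -0.0931, 0.1817]
eef_rot: [0.993, 0.121, 0.001, 0.001]
contact_force: [4.6, 1.3, -0.0]
opening: 0.003
finger_force: 1.9
```

Call:
step_arm(
  increments=[
    [[-0.13,-0.01,0],[0,0,0]],
    [[-0.13,0,0],[0,0,0]],
    [[-0.13,0,0],[0,0,0]],
    [[-0.13,0,0],[0,0,0]],
    [[-0.13,0,0],[0,0,0]],
    [[-0.13,0.01,0],[0,0,0]],
    [[-0.13,0.01,0],[0,0,0]],
    [[-0.12,0.01,0],[0,0,0]],
    [[-0.12,0.01,0],[0,0,0]],
    [[-0.12,0.02,0],[0,0,0]],
  ],
)

```text
clock: 18.5
tool_pos: [0.5311, -0.0922, 0.1816]
eef_rot: [0.993, 0.121, 0.002, 0.0]
contact_force: [7.0, 0.4, 0.3]
opening: 0.008
finger_force: 2.8
```

Call:
step_arm(
  increments=[
    [[-0.12,0.02,0],[0,0,0]],
    [[-0.12,0.02,0],[0,0,0]],
    [[-0.12,0.02,0],[0,0,0]],
    [[-0.12,0.03,0],[0,0,0]],
    [[-0.12,0.03,0],[0,0,0]],
    [[-0.12,0.03,0],[0,0,0]],
    [[-0.12,0.03,0],[0,0,0]],
    [[-0.12,0.04,0],[0,0,0]],
    [[-0.12,0.04,0],[0,0,0]],
    [[-0.12,0.04,0],[0,0,0]],
  ],
)

```text
clock: 19.5
tool_pos: [0.5207, -0.0898, 0.182]
eef_rot: [0.993, 0.121, 0.003, 0.001]
contact_force: [9.2, -0.7, -0.2]
opening: 0.004
finger_force: 3.7
```

The force has risen from 4.5 to 9.2 N, which means about 45 N on the carton. I'll stop here, back the finger off and lift clear.

Call:
step_arm(
  increments=[
    [[0.3,-0.1,0],[0,0,0]],
    [[0.4,-0.12,0],[0,0,0]],
    [[0.5,-0.12,0],[0,0,0]],
    [[0.6,-0.1,0],[0,0,0]],
    [[0,0,1],[0,0,0]],
    [[0,0,2],[0,0,0]],
    [[0,0,3],[0,0,0]],
    [[0,0,3],[0,0,0]],
    [[0,0,3],[0,0,0]],
    [[0,0,2],[0,0,0]],
  ],
)

```text
clock: 20.5
tool_pos: [0.5357, -0.0931, 0.324]
eef_rot: [0.993, 0.121, 0.001, 0.0]
contact_force: [1.0, -1.2, -0.2]
opening: 0.006
finger_force: 0.0
```

Call:
step_arm(
  increments=[
    [[-2,-3.5,0],[0,0,0]],
    [[-2,-3.5,0],[0,0,0]],
    [[-2,-3.5,0],[0,0,0]],
    [[-2,-3.5,0],[0,0,0]],
    [[-2,-3.5,0],[0,0,0]],
    [[-2,-3.5,0],[0,0,0]],
    [[-1,-2,0],[0,0,0]],
    [[0,0,0],[0,0,0]],
    [[0,0,0],[0,0,0]],
    [[0,0,0],[0,0,0]],
  ],
)

```text
clock: 21.5
tool_pos: [0.4065, -0.3214, 0.3216]
eef_rot: [0.992, 0.123, 0.0, -0.0]
contact_force: [0.4, 1.1, -0.8]
opening: 0.007
finger_force: 0.0
```

```bash
python3 - <<'E'
from h import *
C=np.array([.540,-.031])
def ang(p):
    hs=cv2.cvtColor(p,cv2.COLOR_RGB2HSV);h=hs[...,0];m=((h<8)|(h>172))&(hs[...,1]>150)&(hs[...,2]>60)
    v,u=np.nonzero(m);Q=np.array([onplane("top",x,y,.225) for x,y in zip(u,v)])[:,:2]-C;Q=Q[np.hypot(*Q.T)<.1]
    return len(Q),np.degrees(np.arctan2(Q[:,1].mean(),Q[:,0].mean()))
t0,_=r.snapshot("top");s,_=r.snapshot("scene")
for i in range(8):t1,_=r.snapshot("top")
print(ang(t0),ang(t1),ang(cv2.imread("pics/top0.png")[:,:,::-1].copy()))
a=cv2.resize(s[150:290,240:380],(400,400));b=cv2.resize(t1[150:270,230:350],(400,400))
cv2.imwrite("pics/end.png",np.hstack([a,b])[:,:,::-1]);print(r.get_state()['tool_pos'])
E
```

```text
Traceback (most recent call last):
  File "h.py", line 9, in onplane
    o,d=ray(n,u,v);return o+d*(z-o[2])/d[2]
        ~~~^^^^^^^
  File "h.py", line 6, in ray
    c,f=cal(n);R=np.array(c['R']);d=np.array([(u-c['cx'])/f,(v-c['cy'])/f,1])
        ~~~^^^
  File "h.py", line 4, in cal
    c=r.calibration(n);return c,210/np.tan(np.radians(c['fov_y']/2))
ValueError: time passes only in moves, steps and waits
```

The calibration was read too often in one go, so I'll read it once.

```bash
python3 - <<'E'
from h import *
C=np.array([.540,-.031]);c,f=cal("top");R=np.array(c['R']);o=-R.T@np.array(c['t'])
def ang(p):
    hs=cv2.cvtColor(p,cv2.COLOR_RGB2HSV);h=hs[...,0];m=((h<8)|(h>172))&(hs[...,1]>150)&(hs[...,2]>60)
    v,u=np.nonzero(m);d=np.c_[(u-c['cx'])/f,(v-c['cy'])/f,np.ones(len(u))]@R
    Q=(o+d*((.225-o[2])/d[:,2])[:,None])[:,:2]-C;Q=Q[np.hypot(*Q.T)<.1]
    return len(Q),np.degrees(np.arctan2(Q[:,1].mean(),Q[:,0].mean()))
t0,_=r.snapshot("top");s,_=r.snapshot("scene")
for i in range(6):t1,_=r.snapshot("top")
a=cv2.resize(s[150:290,240:380],(400,400));b=cv2.resize(t1[150:270,230:350],(400,400))
cv2.imwrite("pics/end.png",np.hstack([a,b])[:,:,::-1])
print(ang(t0),ang(t1),ang(cv2.imread("pics/top0.png")[:,:,::-1].copy()))
E
```

```text
(153, np.float64(-131.77057696904527)) (154, np.float64(-131.74782880182087)) (133, np.float64(17.964143745217065))
```

View pics/end.png

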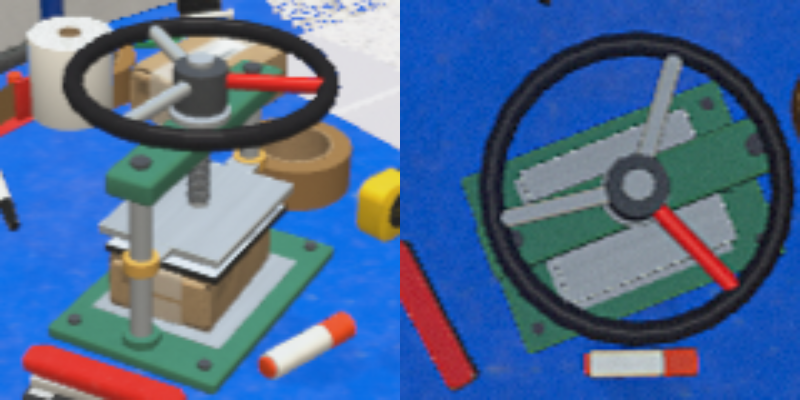

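The left half shows the foot seated on the carton (edge about 170,260). In the right half the red spoke is at −131.7° and steady, 8.9 rad on from the start. The neighbouring things look unmoved, so I'm handing in.

```bash
python3 -c "
from plant import r
print(r.finish_job())"
```

```text
the job is handed in; nothing more can be done
None
```

I turned the wheel about 8.9 rad clockwise until the foot bore on the carton at roughly 45 N (estimated from the push force). It stayed put after I let go, the things round the press look unmoved, and I handed the job in at about 22 s; no verdict was shown.

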